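# Push the repaired clock home into the row

## Robot

A 6-joint arm with a two-finger parallel gripper is mounted at the origin on the work surface. World frame = base frame: x ahead of the robot, y to its left, z up, the work surface at z = 0. Lengths are in mm, angles in rad, forces in N, time in s.
With the tool pointing down it reaches from about 325 to 775 mm from the base axis. Payload 5.5 kg.
Tool frame: the origin (TCP) lies at the very end of the fingers, on their centre line; the grasp point (between the pads) lies grip_point_offset behind it (grip_point_offset is the distance from the TCP to the grasp point, in mm); z points along the fingers, y is the line along which they close (so a half turn about z gives the same grasp; the last joint's range is limited). The gripper opens to 88 mm and grips with 3 to 60 N. Pads are 20 mm wide; open, the fingers measure 115 mm over their backs; the gripper's body (75 mm by 178 mm) begins 61 mm behind the grasp point.
Start: joints at [1.073, 0.091, 1.231, -0, 1.82, -0.057], TCP at [256.004, 542.659, 222.631] pointing down, gripper open.
Joint ranges: [-2.87, 2.87], [-0.86, 2.18], [0.17, 2.46], [-1.51, 4.65], [0.06, 2.69], [-2.65, 2.65]. Speed limits (rad/s): [2.57, 2.57, 3.01, 3.14, 3.14, 3.14].

## Interface

Orientations are given as a rotation vector (axis times angle).
In Python, from station import * gives the robot as it stands.
- The arm moves only by the tool carry_out, never from a script. Its argument "steps" is a list of rows, each a list of 5 numbers: the shift along the tool's x, y, z in mm, then the turn about the tool's z in degrees, then the opening, from -1 (shut) to 1 (fully open), so that 0 is half open. In form: [[dx, dy, dz, roll, hand], ...]. A call has 1 to 10 rows; each row shifts and turns the commanded pose from where the row before left it, along the tool's axes as they then stand; what a row does not reach is not made up. A row lasts 1/8 s, in which the tool goes at most 62.5 mm and 10.7 degrees, less where a joint would pass 70% of its speed; a pose out of reach is approached as far as the arm can. A call is refused whole if a number of a shift passes 62.5 or a number of a turn 10.7, either way. A call with a gripper value outside its range is refused whole. The fingers move at their own pace and stop on an object; "force" is the grip in N (left out, the last holds). Time passes only in rows, so rows that do not move let the fingers close. It gives the time, the measured TCP pose, the force, the opening and the grip force at its end, in the units of the state.
- get_state(): the state, without advancing time (a new reading comes with each control period).
- snapshot(name): name is "scene" or "top" or "wrist"; returns a dict with "color" (384x512x3 uint8, red, green, blue), "fx", "fy", "cx", "cy" (pixels), "k1" (the pictures are not rectified: a ray, as slopes to the right and down, at radius r is drawn at 1 + k1 r^2 times it, then the intrinsics apply), "position" and "rotation" of the camera in the world; the wrist camera has in their place "tool_from_camera" (4x4, takes a point from camera to tool coordinates, whose origin is the TCP and whose axes are the flange's). Camera axes: x right, y down, z forward; pixel columns grow to the right and rows downward; lengths in mm; the calibration is good to about 2 mm. A picture is of the moment at which its call begins: read the wrist's pose just before it. There is no depth.
- hand_in(): hands the job in; it is judged then, once.
Trained networks look in a picture, given as the dict that the camera call returned (one of the last four; its "shot" number tells which), for a name from the list of things; names that differ only in an ending like _2 or _b are one class to them, and where a whole thing is asked for, a point or a joint stands for the part that bears it (a point fixed in the world has none). Each returns a list of dicts, best first, with "confidence" (0 to 1); they miss things now and then, are a little off and sometimes report something else, mostly with a low value. They report only what shows in the picture. A call takes as long as a camera call. They do not tell look-alikes from the thing itself.
- look_for(picture, target): "rect" ([left, top, right, bottom] in pixels, round what is visible of it).
- place_of(picture, target): "location" ([column, row] in pixels: a listed point, or the origin of a listed thing).
The state is a dict: "time_s": time; "joint_pos": joint angles; "joint_velocities": joint speeds; "tau": joint torques, N m; "ee_pos": TCP position; "tcp_rot": TCP orientation; "contact_force": force on the tool from outside, world axes, zero at the start; "wrist_torque": the same for the moment, N m; "grip_width": finger opening in mm; "grasp_force": force on a finger pad.
Only numpy, scipy, OpenCV 4.12 (cv2) and the standard library are available. Lean on these libraries where they do the work, as an engineer would, in place of code of your own. Each camera call takes 0.05 s, during which the arm holds its last target. There are 200 camera calls.

## Task

The wide wooden table clock stands askew, out of its place in the row of finished repairs. Push it along the bench with the fingers, without picking it up or tipping it, into the gap between the two small clocks, until its dial side rests squarely and fully home against the low metal rail. Leave the two small clocks, the jar and the screwdriver where they are, and take the hand away at the end.

Things in the scene. Friction and masses are not known exactly. Their poses are not given: they have to be found in the camera images.
- clock: wide wooden table clock, a plain block 92 mm deep (x), 120 mm wide (y), 68 mm high, loose, 0.35 to 0.7 kg, too thick to grip. Origin: centre of its underside. x points out of its dial side (away from the robot), y left, z up. It starts with its middle 140 to 185 mm short of the rail, up to 90 mm to either side of the gap's middle and turned up to 0.45 rad from the rail's direction.
- clock_front (a point): the middle of the lower edge of the clock's dial side, 46 mm ahead (+x) of the clock's origin, at bench height
- rail: low aluminium rail fixed to the bench, 460 mm long, 18 mm thick, 14 mm high, crosswise to the robot at a varying yaw. Origin: at bench height, middle of the stop face that looks to the robot. x points away from the robot, square to that face; y runs along the rail to the left. The gap's middle is at rail y = 0: when home the clock's origin is at rail x = -46 mm, y = 0, its axes parallel.
- bell_clock: small round grey alarm clock with two bells on top, 40 mm deep on a foot of 44 by 50 mm, 58 mm wide, 68 mm high, loose, 0.25 kg. It stands in the row at the rail, its origin (centre of its underside) about 122 mm along the rail from the middle of the gap, on one side or the other; the free gap between the two small clocks is about 184 mm wide.
- carriage_clock: small upright brass clock, 48 mm deep, 62 mm wide, 64 mm high, loose, 0.35 kg. It stands in the row at the rail, its origin (centre of its underside) about 122 mm from the middle of the gap, on the other side than the bell clock.
- jar: small amber jar with a black cap, 48 mm in diameter, 55 mm high, loose; origin: centre of its underside. It stands beyond the left (+y) end of the row.
- screwdriver: screwdriver 150 mm long, lying on the bench to the right (-y) of the work; origin: near its middle.
Not all that is in view belongs to the job. Several things look just like the clock: the one meant starts nearest to the robot's base.

How it is judged:
By the outcome, as a careful person would: the job done as asked, in the order asked, and still so for the second after the job is handed in, with the robot touching nothing.
It also fails if it takes over 54 s, if anything falls off the work surface, if the arm or the gripper's body presses on something with over 40 N, if the wrist force passes 120 N, or if a joint passes its speed limit or range.

## Working session

There is one attempt and no reset: what is moved stays moved. The work goes in short steps, Python scripts to look and compute and a tool call to move; the robot and the scene stay as the last step left them, time stands still between calls to the robot, and variables do not carry over. Pictures are saved under pics/ and viewed, at most 10 in all, crops included, and the job is handed in when it is done.

Besides the shell and the picture viewer there is one more tool, called after ">>>" as name(argument=value, ...) on one line, values as JSON. carry_out: Moves the arm, as the interface text tells. Its arguments: {"type":"object","properties":{"steps":{"type":"array","items":{"type":"array","items":{"type":"number"}}},"force":{"type":"number"}},"required":["steps"]}

```bash
mkdir -p pics
cat > h.py <<'E'
from station import *
import numpy as np, cv2
from scipy.spatial.transform import Rotation as R
def cam(p, st=None):
    if "position" in p:
        r=np.array(p["rotation"]); 
        if r.shape!=(3,3): r=R.from_rotvec(r).as_matrix()
        return np.array(p["position"]), r
    T=np.array(p["tool_from_camera"]); Rt=R.from_rotvec(st["tcp_rot"]).as_matrix()
    return Rt@T[:3,3]+np.array(st["ee_pos"]), Rt@T[:3,:3]
def ray(p,uv):
    d=np.array([(uv[0]-p["cx"])/p["fx"],(uv[1]-p["cy"])/p["fy"]]); s=d.copy()
    for _ in range(20): s=d/(1+p["k1"]*(s@s))
    return s
def tow(p,uv,z=0,st=None):
    o,r=cam(p,st); d=r@np.append(ray(p,uv),1); return o+d*(z-o[2])/d[2]
def topx(p,P,st=None):
    o,r=cam(p,st); c=r.T@(np.array(P,float)-o); s=c[:2]/c[2]; s=s*(1+p["k1"]*(s@s))
    return np.array([s[0]*p["fx"]+p["cx"],s[1]*p["fy"]+p["cy"]])
def save(p,n): cv2.imwrite("pics/"+n,p["color"][:,:,::-1])
E
python3 - <<'E'
from h import *
s=get_state(); print(s)
for n in("top","scene"):
    p=snapshot(n); save(p,n+"0.png"); print(n,cam(p))
    for t in("clock","clock_front","rail","bell_clock","carriage_clock","jar","screwdriver"):
        for d in place_of(p,t)[:4]: print(t,np.round(d["location"]),round(d["confidence"],2),np.round(tow(p,d["location"])))
E
```

```text
{'time_s': 0.0, 'joint_pos': array([ 1.07331424e+00,  9.18408384e-02,  1.23185483e+00, -2.51720797e-05,
        1.81979500e+00, -5.66793357e-02]), 'joint_velocities': array([ 2.99464351e-04,  2.29597365e-03,  5.41044132e-05, -1.53627906e-04,
       -1.90119187e-03, -2.08363522e-03]), 'tau': array([ 3.63310783e-04, -4.46457410e+01, -4.06444180e+01,  6.98512397e-02,
        2.94872210e-02, -1.29072168e-04]), 'ee_pos': array([255.85882343, 542.39121439, 221.53520819]), 'tcp_rot': array([-6.86719897e-01, -3.06510969e+00,  2.87770903e-03]), 'contact_force': array([ 0.35164937, -0.03583189, -0.23836182]), 'wrist_torque': array([0.0396757 , 0.01072968, 0.00896934]), 'grasp_force': 0.0, 'grip_width': 87.82911865439748}
top (array([ 495.5205454 ,  -32.82717701, 1064.25881883]), array([[-0.00963179, -0.99041191,  0.13780956],
       [-0.99978076,  0.01210064,  0.01708838],
       [-0.01859211, -0.13761475, -0.99031132]]))
clock [430. 253.] 0.96 [ 469. -489.    0.]
clock [257. 127.] 0.87 [838. -15.   0.]
clock [243. 224.] 0.84 [556.  26.   0.]
clock [ 95. 258.] 0.7 [463. 441.   0.]
rail [234. 168.] 0.88 [717.  51.   0.]
bell_clock [275. 177.] 0.55 [688. -66.   0.]
carriage_clock [193. 177.] 0.65 [690. 170.   0.]
jar [135. 180.] 0.67 [685. 337.   0.]
screwdriver [352. 213.] 0.88 [ 582. -280.    0.]
scene (array([1326.69101601, -866.47801038, 1115.20289051]), array([[ 0.78576219,  0.43576149, -0.43896435],
       [ 0.61848939, -0.56154831,  0.54966751],
       [-0.00697575, -0.70340274, -0.71075729]]))
clock [282. 116.] 0.98 [461. 440.   0.]
clock [119. 248.] 0.94 [ 464. -491.    0.]
clock [238. 175.] 0.66 [551.  19.   0.]
clock_front [254. 183.] 0.96 [625.  23.   0.]
rail [279. 194.] 0.88 [735.  36.   0.]
bell_clock [248. 203.] 0.8 [674. -72.   0.]
carriage_clock [291. 168.] 0.61 [690. 180.   0.]
jar [312. 148.] 0.7 [688. 335.   0.]
```

View pics/top0.png

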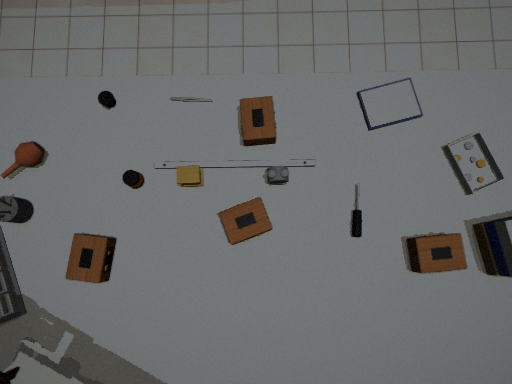

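View pics/scene0.png

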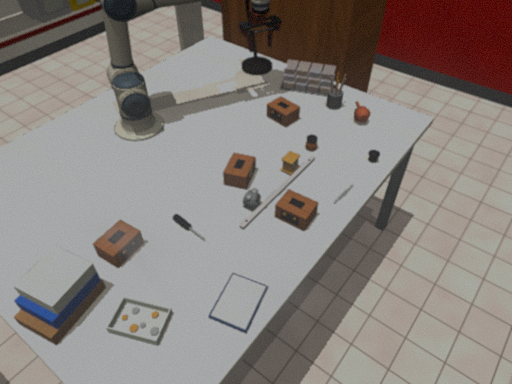

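The top view shows the target clock at (245,221), turned, short of the rail, which runs from (155,164) to (316,162). The carriage clock is at (189,175) and the bell clock at (277,175). The look-alikes are farther from the base.

```bash
cat >> h.py <<'E'
from scipy.optimize import minimize
def fitclock(p,x0,st=None):
    """block pose (x,y,yaw) from orange-brown silhouette near x0"""
    img=p["color"]; S=4
    hsv=cv2.cvtColor(img,cv2.COLOR_RGB2HSV)
    m=((hsv[:,:,1]>90)).astype(np.uint8)
    c=topx(p,[x0[0],x0[1],34],st); 
    def hull(v):
        C,Sn=np.cos(v[2]),np.sin(v[2])
        P=[topx(p,[v[0]+C*a-Sn*b,v[1]+Sn*a+C*b,z],st) for a in(-46,46) for b in(-60,60) for z in(0,68)]
        return cv2.convexHull(np.float32(P))
    h0=hull(x0); reg=np.zeros(m.shape,np.uint8); cv2.fillConvexPoly(reg,h0.astype(np.int32),1)
    reg=cv2.dilate(reg,np.ones((25,25))); mm=m.copy()
    n,l,s,_=cv2.connectedComponentsWithStats(mm)
    best=max(range(1,n),key=lambda k:((l==k)&(reg>0)).sum())
    mm=(l==best).astype(np.uint8); mm=cv2.morphologyEx(mm,cv2.MORPH_CLOSE,np.ones((9,9)))
    big=cv2.resize(mm,None,fx=S,fy=S,interpolation=cv2.INTER_LINEAR)
    def cost(v):
        a=np.zeros(big.shape,np.uint8); cv2.fillConvexPoly(a,((hull(v)+.5)*S*16).astype(np.int32),1,shift=4)
        return 1-(a&big).sum()/max(1,(a|big).sum())
    r=None
    for k in(0,1):
        x=x0 if r is None else r.x
        r=minimize(cost,x,method="Nelder-Mead",options=dict(initial_simplex=np.array([x,[x[0]+15,x[1],x[2]],[x[0],x[1]+15,x[2]],[x[0],x[1],x[2]+.15]]),maxiter=200,xatol=.05))
    return r.x,r.fun,hull(r.x)
E
python3 - <<'E'
from h import *
p=snapshot("top")
v,f,h=fitclock(p,np.array([556,26,.3])); print(np.round(v,3),round(f,3))
s=get_state(); 
q=p["color"][140:260,140:330]; q=cv2.resize(q,None,fx=4,fy=4,interpolation=cv2.INTER_CUBIC)
hh=((h.reshape(-1,2)+.5-[140,140])*4).astype(np.int32); cv2.polylines(q,[hh],True,(0,255,0),1)
cv2.imwrite("pics/c1.png",q[:,:,::-1])
g=cv2.cvtColor(p["color"],cv2.COLOR_RGB2GRAY)
for c in(165,180,215,230,245,260,300,310): print(c,g[154:174,c])
E
```

```text
[5.6055e+02 1.7238e+01 3.6700e-01] 0.143
165 [118 117 117 117 118 121 118  90 118 106  73  64 121 115  43 114 117 118
 118 118]
180 [119 118 120 119 117 119 120  84 119 121 117 119  94  94  92  92  92  95
  94  91]
215 [118 118 118 117 119 117 115 119 119 120 117 118 118  39 116 119 118 118
 122 119]
230 [119 120 118 116 122 120  87 116 119 120 119 118 117  44 115 120 119 120
 120 118]
245 [116 120 120 118 120 121  81 121 118 121 121 119  81  76 114 120 119 118
 120 121]
260 [121 118 119 116 118 118 103 119 118 120 119 119  50  93 115 121 118 117
 119 119]
300 [118 119 117 121 119 106 117 121 117 118 120 110  54 117 120 120 118 118
 119 123]
310 [116 120 119 119 120  81 118 120 118 119 117  80  48 115 120 119 120 120
 119 119]
```

View pics/c1.png

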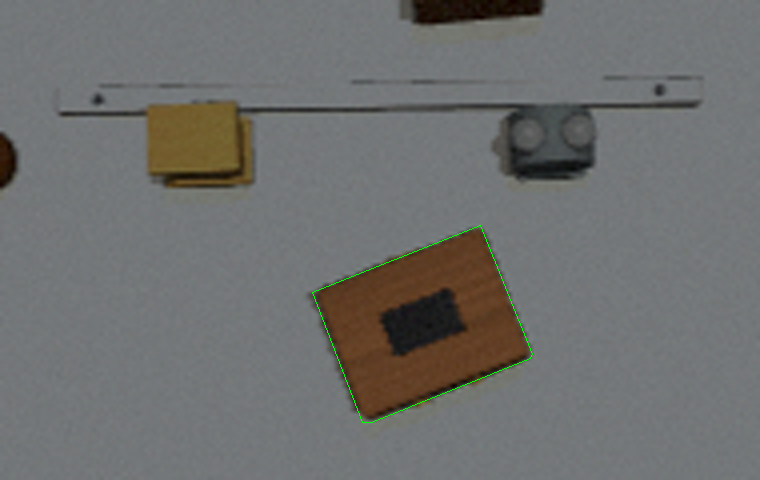

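```bash
cat >> h.py <<'E'
def wrap(a): return (a+np.pi)%(2*np.pi)-np.pi
def goto(x,y,z,yaw,st=None):
    """print tool-frame total shift and roll to put TCP at x,y,z pushing (-tool x) along yaw"""
    st=st or get_state(); Rt=R.from_rotvec(st["tcp_rot"]).as_matrix()
    d=Rt.T@(np.array([x,y,z])-st["ee_pos"]); cur=np.arctan2(-Rt[1,0],-Rt[0,0])
    print("t",round(st["time_s"],2),"tcp",np.round(st["ee_pos"],1),"pushyaw",round(cur,3),"tilt",np.round(Rt[:,2],3),"F",np.round(st["contact_force"],1))
    print("shift tool",np.round(d,1),"roll deg",round(-np.degrees(wrap(yaw-cur)),2))
E
python3 - <<'E'
from h import *
p=snapshot("top")
g=255-cv2.cvtColor(p["color"],cv2.COLOR_RGB2GRAY).astype(float)
pts=[]
for c in list(range(160,174))+list(range(206,264))+list(range(292,313)):
    w=np.clip(g[162:171,c]-g[162:171,c].min()-25,0,None)
    if c<170 : w[:3]=0
    pts.append([c,(w*np.arange(162,171)).sum()/w.sum()])
pts=np.array(pts); W=np.array([tow(p,u,6)[:2] for u in pts])
k=np.polyfit(W[:,1],W[:,0],1); print("x=",k,"res",np.std(W[:,0]-np.polyval(k,W[:,1])))
yaw=-np.arctan(k[0]); print("rail yaw",yaw)
a,b=tow(p,[154.3,168],6),tow(p,[315.4,165.6],6); print(a,b,np.hypot(*(a-b)[:2]),(a+b)/2)
for t,n in(("bell_clock",1),("carriage_clock",1)):
    print(t,[(tow(p,d["location"]),d["confidence"]) for d in place_of(p,t)[:1]])
m=(a+b)/2; u=np.array([np.cos(yaw),np.sin(yaw)]); n=np.array([-u[1],u[0]])
d=np.array([560.5,17.2])-m[:2]; print("clock in rail",d@u,d@n,.367-yaw)
goto(471,-17,200,.367)
E
```

```text
x= [-2.12475518e-03  7.18358928e+02] res 1.1321933749527926
rail yaw 0.002124751979795951
[717.58740225 280.32574066   6.        ] [ 718.40189894 -181.37310137    6.        ] 461.6995604686479 [717.99465059  49.47631964   6.        ]
bell_clock [(array([676.27524937, -72.24488201,   0.        ]), 0.83)]
carriage_clock [(array([690.79100752, 174.61781618,   0.        ]), 0.66)]
clock in rail -157.56287420575472 -31.94160996553905 0.36487524802020405
t 1.0 tcp [256.  542.7 222.6] pushyaw -0.441 tilt [-0.  0. -1.] F [-0.3  0.3  0.7]
shift tool [-433.2 -414.4   22.6] roll deg -46.28
```

>>> carry_out(steps=[[-40,-38,2,0,1],[-40,-38,2,0,1],[-40,-38,2,0,1],[-40,-38,2,0,1],[-40,-38,2,0,1],[-40,-38,2,0,1],[-40,-38,2,0,1],[-40,-38,2,0,1],[-40,-38,2,0,1],[-40,-38,2,0,1]])

```text
time_s: 2.25
ee_pos: [456.0, 26.5, 202.9]
tcp_rot: [0.687, 3.065, 0.001]
contact_force: [0.2, -0.8, 0.5]
grip_width: 87.7
grasp_force: 0.0
```

>>> carry_out(steps=[[0,0,0,-10,1],[0,0,0,-10,1],[0,0,0,-10,1],[0,0,0,-10,1],[0,0,0,-6.3,1],[0,0,0,0,1]])

```text
time_s: 3.0
ee_pos: [455.6, 28.3, 202.7]
tcp_rot: [-0.572, 3.089, -0.0]
contact_force: [-0.5, -0.1, -0.8]
grip_width: 87.6
grasp_force: 0.0
```

```bash
python3 - <<'E'
from h import *
s=get_state()
goto(471,-17,20,.367,s); print(s["joint_pos"],s["grip_width"])
p=snapshot("wrist"); save(p,"w1.png"); print(p["tool_from_camera"])
E
python3 -c "import station;print(getattr(station,'grip_point_offset',None))"
```

```text
t 3.0 tcp [455.6  28.3 202.7] pushyaw 0.366 tilt [ 0.  0. -1.] F [-0.5 -0.1 -0.8]
shift tool [  1.9 -47.8 182.7] roll deg -0.04
[-1.24634605e-02 -3.00636987e-01  1.63083482e+00  7.61318883e-06
  1.81120822e+00 -1.94951875e+00] 87.6286797849083
[[ 1.45510545e-03 -9.60692599e-01 -2.77610541e-01  7.56125387e+01]
 [ 9.99998208e-01  1.06167120e-03  1.56753120e-03 -2.19245456e-01]
 [-1.21118450e-03 -2.77612324e-01  9.60692422e-01 -1.63159445e+02]
 [ 0.00000000e+00  0.00000000e+00  0.00000000e+00  1.00000000e+00]]
18.700000000000003
```

View pics/w1.png

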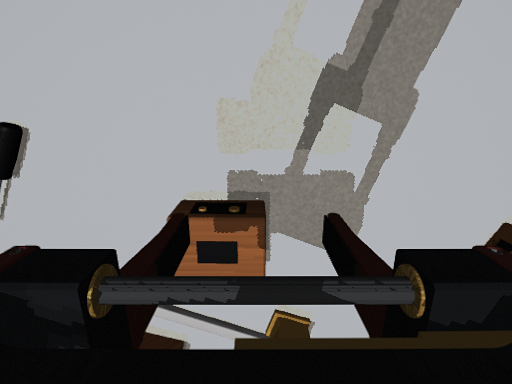

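The wrist view shows the clock's back edge at about (225,205), left of the fingers, as I expected before the sideways shift.

>>> carry_out(steps=[[-4,-24,0,0,1],[-4,-24,0,0,1],[0,0,45,0,1],[0,0,45,0,1],[0,0,45,0,1],[0,0,35,0,1],[0,0,17,0,1],[0,0,0,0,1],[0,0,0,0,1]])

```text
time_s: 4.18
ee_pos: [481.5, -13.7, 17.5]
tcp_rot: [-0.573, 3.086, -0.001]
contact_force: [-0.2, 0.7, 0.2]
grip_width: 88.1
grasp_force: 0.0
```

>>> carry_out(steps=[[-10,0,0,0,1],[-8,0,0,0,1],[-5,0,0,0,1],[-4,0,0,0,1],[-3,0,0,0,1],[-3,0,0,0,1],[-3,0,0,0,1]])

```text
time_s: 5.05
ee_pos: [513.8, -0.8, 15.5]
tcp_rot: [0.573, -3.088, 0.0]
contact_force: [-2.2, -0.6, 0.6]
grip_width: 87.4
grasp_force: 1.2
```

>>> carry_out(steps=[[-3,0,0,0,1],[-3,0,0,0,1],[-3,0,0,0,1],[-3,0,0,0,1]])

```text
time_s: 5.55
ee_pos: [525.3, 3.7, 15.5]
tcp_rot: [0.574, -3.089, -0.0]
contact_force: [-1.6, -0.7, -0.0]
grip_width: 87.6
grasp_force: 0.9
```

```bash
cat >> h.py <<'E'
RX,RY,RYAW=718,49.8,.002
def report(x0):
    s=get_state(); p=snapshot("top"); v,f,h=fitclock(p,np.array(x0,float))
    d=v[:2]-[RX,RY]; u=np.array([np.cos(RYAW),np.sin(RYAW)]); n=np.array([-u[1],u[0]])
    e=np.array(s["ee_pos"][:2])-v[:2]; c,q=np.cos(v[2]),np.sin(v[2])
    print("clock",np.round(v,3),"rail",np.round([d@u,d@n,v[2]-RYAW],3),"iou",round(f,3),"tcp in clock",np.round([e@[c,q],e@[-q,c]],1))
    q=p["color"][120:280,130:340]; q=cv2.resize(q,None,fx=3.7,fy=3.7,interpolation=cv2.INTER_CUBIC)
    cv2.polylines(q,[((h.reshape(-1,2)+.5-[130,120])*3.7).astype(np.int32)],True,(0,255,0),1)
    cv2.imwrite("pics/r%05d.png"%(s["time_s"]*100),q[:,:,::-1]); goto(s["ee_pos"][0],s["ee_pos"][1],15,v[2],s)
E
python3 - <<'E'
from h import *
report([575,22,.367])
E
```

```text
clock [5.88608e+02 1.28080e+01 2.87000e-01] rail [-129.466  -36.733    0.285] iou 0.767 tcp in clock [-63.3   9.2]
t 5.55 tcp [525.3   3.7  15.5] pushyaw 0.367 tilt [-0.  0. -1.] F [-1.6 -0.7 -0. ]
shift tool [-0.  -0.   0.5] roll deg 4.6
```

```bash
ls pics
```

```text
c1.png
r00555.png
scene0.png
top0.png
w1.png
```

View pics/r00555.png

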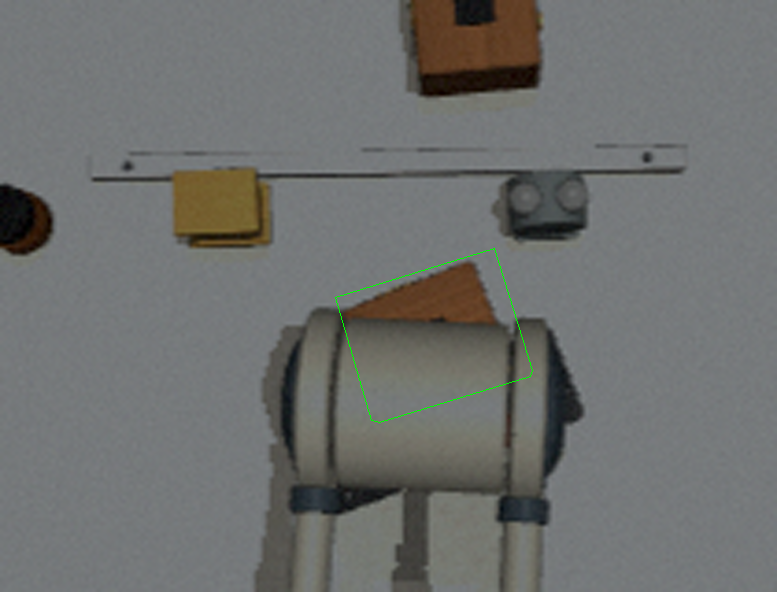

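The arm hides most of the clock: only its front corner shows at (475,265) in the crop, still parallel to the tool. I keep pushing straight, then back off to look.

>>> carry_out(steps=[[-4,0,0,0,1],[-5,0,0,0,1],[-5,0,0,0,1],[-5,0,0,0,1],[-5,0,0,0,1],[-5,0,0,0,1],[-5,0,0,0,1],[-5,0,0,0,1],[-3,0,0,0,1],[-1,0,0,0,1]])

```text
time_s: 6.85
ee_pos: [565.4, 19.1, 15.7]
tcp_rot: [0.574, -3.089, 0.0]
contact_force: [-1.8, -1.1, -0.1]
grip_width: 87.9
grasp_force: 0.9
```

>>> carry_out(steps=[[5,0,0,0,1],[20,0,0,0,1],[30,0,-30,0,1],[30,0,-50,0,1],[30,0,-50,0,1],[30,0,-50,0,1],[0,0,0,0,1]])

```text
time_s: 7.72
ee_pos: [430.8, -33.8, 201.5]
tcp_rot: [-0.57, 3.079, -0.006]
contact_force: [0.3, 0.2, 0.1]
grip_width: 87.6
grasp_force: 0.0
```

```bash
python3 - <<'E'
from h import *
report([615,38,.367])
E
ls pics/r*
```

```text
clock [6.18204e+02 3.97160e+01 3.57000e-01] rail [-99.816  -9.884   0.355] iou 0.109 tcp in clock [-201.3   -3.3]
t 7.72 tcp [430.8 -33.8 201.5] pushyaw 0.366 tilt [ 0.011 -0.002 -1.   ] F [0.3 0.2 0.1]
shift tool [  1.8   1.1 186.5] roll deg 0.5
pics/r00555.png
pics/r00772.png
```

>>> carry_out(steps=[[-25,0,46,0,1],[-25,0,46,0,1],[-25,0.5,46,0,1],[-25,0.5,46,0,1],[-20,0,2,0,1],[-15,0,0,0,1],[-4,0,0,0,1],[0,0,0,0,1]])

```text
time_s: 8.78
ee_pos: [558.6, 18.0, 8.4]
tcp_rot: [0.574, -3.087, -0.001]
contact_force: [0.7, -0.2, 0.5]
grip_width: 87.9
grasp_force: 0.0
```

Run:
```python
from h import *
goto(565.4+6.5,19.1+2.5,15,.357)
```

```text
t 8.78 tcp [558.6  18.    8.4] pushyaw 0.368 tilt [-0.002  0.    -1.   ] F [ 0.7 -0.2  0.5]
shift tool [-13.7  -1.4  -6.7] roll deg 0.61
```

>>> carry_out(steps=[[0,-1.4,-6,0.6,1],[-4,0,0,0,1],[-4,0,0,0,1],[-3,0,0,0,1],[-2.7,0,0,0,1]])

```text
time_s: 9.4
ee_pos: [572.6, 21.2, 15.7]
tcp_rot: [0.557, -3.091, 0.0]
contact_force: [-3.9, -1.1, 3.0]
grip_width: 87.7
grasp_force: 1.8
```

>>> carry_out(steps=[[-4.4,2,0,2,1],[-4.4,2,0,2,1],[-4.4,2,0,2,1],[-4.4,2,0,2,1],[-4.4,2,0,2,1],[-4.4,2,0,2,1],[-4.4,2,0,2,1],[-4.4,2,0,2,1],[-4.4,2,0,2,1],[-4.4,2,0,2.3,1]])

```text
time_s: 10.65
ee_pos: [611.6, 50.0, 15.5]
tcp_rot: [0.003, -3.141, -0.001]
contact_force: [-4.3, 0.1, 2.5]
grip_width: 87.6
grasp_force: 1.7
```

>>> carry_out(steps=[[0,0,0,0,1],[5,0,0,0,1],[20,0,0,0,1],[30,0,-30,0,1],[30,0,-50,0,1],[30,0,-50,0,1],[30,0,-50,0,1],[15,0,0,0,1],[0,0,0,0,1]])

```text
time_s: 11.78
ee_pos: [451.3, 49.1, 196.4]
tcp_rot: [-0.005, 3.139, 0.0]
contact_force: [0.6, -0.7, -0.5]
grip_width: 87.8
grasp_force: 0.0
```

```bash
python3 - <<'E'
from h import *
report([666,50,.01])
E
ls pics/r*
```

```text
clock [ 6.70447e+02  5.34510e+01 -1.10000e-02] rail [-4.7546e+01  3.7470e+00 -1.3000e-02] iou 0.18 tcp in clock [-219.1   -6.7]
t 11.78 tcp [451.3  49.1 196.4] pushyaw 0.003 tilt [ 0.003  0.    -1.   ] F [ 0.6 -0.7 -0.5]
shift tool [  0.5  -0.  181.4] roll deg 0.79
pics/r00555.png
pics/r00772.png
pics/r01177.png
```

View pics/r01177.png

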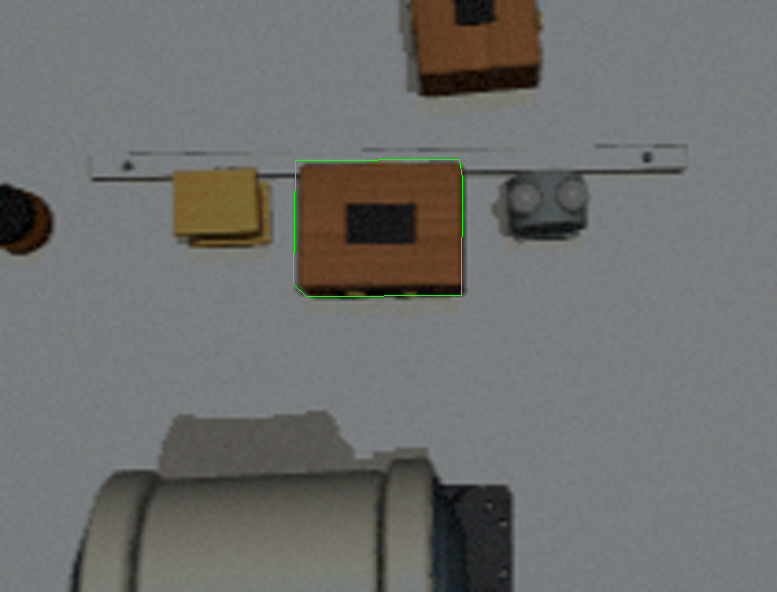

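```bash
cat >> h.py <<'E'
def topface(c=(666,50)):
    p=snapshot("top"); hsv=cv2.cvtColor(p["color"],cv2.COLOR_RGB2HSV)
    u=topx(p,[c[0],c[1],68]).astype(int)
    m=((hsv[:,:,1]>90)&(hsv[:,:,2]>70)).astype(np.uint8); m[:, :u[0]-30]=0; m[:,u[0]+30:]=0; m[:u[1]-25]=0; m[u[1]+25:]=0
    m=cv2.morphologyEx(m,cv2.MORPH_CLOSE,np.ones((21,21)))
    cs,_=cv2.findContours(cv2.resize(m*255,None,fx=8,fy=8,interpolation=cv2.INTER_LINEAR)//128,cv2.RETR_EXTERNAL,cv2.CHAIN_APPROX_NONE)
    k=max(cs,key=cv2.contourArea).reshape(-1,2)
    W=np.array([tow(p,(q+.5)/8-.5,68)[:2] for q in k])
    (cx,cy),(w,h),a=cv2.minAreaRect(W.astype(np.float32)); a=(a+45)%90-45
    print("top face centre",round(cx,1),round(cy,1),"size",round(w,1),round(h,1),"deg",round(a,2))
    hsv=hsv[:,:,2]; return p
E
python3 - <<'E'
from h import *
p=topface()
for n,z in(("bell_clock",0),("carriage_clock",0)): print(n,[np.round(tow(p,d["location"])[:2],1) for d in place_of(p,n)[:1]])
g=p["color"][:,:,0]
for c in (215,225,245,252): print(c,g[158:176,c], [round(tow(p,[c,r],68)[0]) for r in(162,166)])
print(g[172,204:262]); print(tow(p,[210,172],68)[1],tow(p,[255,172],68)[1])
E
```

```text
top face centre 665.4 62.8 size 142.8 97.6 deg -0.68
bell_clock []
carriage_clock [array([702.3, 180.6])]
215 [122 121 121 118 120 125  79  87  93  95  94  98  95  94 101  96  96 102] [719, 708]
225 [122 123 120 118 118 119  88  91  95  93  93  99 100  97 100  97  95  32] [719, 708]
245 [118 118  84 119 121 114  88 100  92  96  98 100  99  94  99 102 105  97] [718, 707]
252 [121 121  98 120 122  92  88  92  94  96  97 104  99  94  97 101 104  96] [718, 707]
[122 121 121 120 121 114  87  85 100 100 100 101 100 104 102  99 102  97
  96  98  99 100  98  98  99  99  99  96  96  98  98  94  99  98  98  98
  97  98  98  98  96  99 101  99  97  97  95  97  97  96  76  75 117 122
 121 120 124 119]
111.0429556352658 -10.232235893227621
```

Crop: the clock sits in the gap, left edge at 300 and right at 462, a few mm short of the rail. From these edges it is about 3.5 mm too far left and yawed about -0.01. I'll shut the fingers and nudge its left side flat to the right, behind the carriage clock, then push it home.

>>> carry_out(steps=[[0,0,0,10,-1],[0,0,0,10,-1],[0,0,0,10,-1],[0,0,0,10,-1],[0,0,0,10,-1],[0,0,0,10,-1],[0,0,0,10,-1],[0,0,0,10,-1],[0,0,0,10,-1],[0,0,0,0,-1]])

```text
time_s: 13.22
ee_pos: [451.7, 49.1, 194.6]
tcp_rot: [-2.216, -2.225, 0.002]
contact_force: [-0.2, -0.5, 0.9]
grip_width: 0.4
grasp_force: 0.0
```

>>> carry_out(steps=[[16,40,0,0,-1],[16,40,0,0,-1],[16,40,0,0,-1],[16,40,0,0,-1],[16,40,0,0,-1],[0,0,0,0,-1],[0,0,0,0,-1]])

```text
time_s: 14.1
ee_pos: [651.1, 129.4, 194.8]
tcp_rot: [-2.216, -2.226, 0.002]
contact_force: [-0.1, -0.4, 0.7]
grip_width: 0.7
grasp_force: 0.0
```

Run:
```python
from h import *
goto(652,130,15,-np.pi/2-.002); s=get_state(); print(s["grip_width"],s["joint_pos"][5])
```

```text
t 14.1 tcp [651.1 129.4 194.8] pushyaw -1.566 tilt [-0.002 -0.    -1.   ] F [-0.1 -0.4  0.7]
shift tool [  0.6   1.3 179.8] roll deg 0.38
0.6784227412513513 0.14036922527602883
```

>>> carry_out(steps=[[0.6,1,45,0.4,-1],[0,0,45,0,-1],[0,0,45,0,-1],[0,0,30,0,-1],[0,0,14,0,-1],[0,0,0,0,-1]])

```text
time_s: 14.85
ee_pos: [651.9, 129.9, 17.0]
tcp_rot: [-2.226, -2.217, 0.0]
contact_force: [0.3, -0.8, 0.6]
grip_width: 0.3
grasp_force: 0.0
```

>>> carry_out(steps=[[-3,0,0,0,-1],[-2,0,0,0,-1],[-1,0,0,0,-1],[-1,0,0,0,-1],[0,0,0,0,-1]])

```text
time_s: 15.48
ee_pos: [652.4, 123.1, 16.6]
tcp_rot: [-2.226, -2.216, 0.0]
contact_force: [-0.2, -0.7, 0.0]
grip_width: 0.4
grasp_force: 0.0
```

>>> carry_out(steps=[[-1,0,0,0,-1],[-1,0,0,0,-1],[-0.7,0,0,0,-1],[0,0,0,0,-1]])

```text
time_s: 15.98
ee_pos: [652.3, 120.6, 16.6]
tcp_rot: [-2.226, -2.216, 0.0]
contact_force: [-0.3, 1.4, 0.2]
grip_width: 0.5
grasp_force: 0.9
```

>>> carry_out(steps=[[-0.8,0,0,0,-1],[-0.8,0,0,0,-1],[-0.6,0,0,0,-1],[0,0,0,0,-1]])

```text
time_s: 16.48
ee_pos: [652.3, 118.1, 16.6]
tcp_rot: [2.227, 2.216, -0.0]
contact_force: [0.2, 0.9, -0.3]
grip_width: 0.5
grasp_force: 0.6
```

>>> carry_out(steps=[[4,0,0,0,-1],[6,0,0,0,-1],[0,0,-50,0,-1],[0,0,-50,0,-1],[0,-40,-50,0,-1],[-16,-50,-30,0,-1],[-16,-50,0,0,-1],[-16,-50,0,0,-1],[-16,-10,0,0,-1],[0,0,0,0,-1]])

```text
time_s: 17.73
ee_pos: [453.5, 64.6, 196.1]
tcp_rot: [2.227, 2.214, 0.002]
contact_force: [0.2, -0.2, 0.8]
grip_width: 0.6
grasp_force: 0.0
```

Run:
```python
from h import *
goto(451,48,196,0)
p=snapshot("top"); g=p["color"][:,:,0]
print(g[172,204:262]); print(tow(p,[209.3,172],68)[1],tow(p,[255.5,172],0)[1])
for r in(168,172,180): print(r,g[r,206:213],g[r,250:258])
for c in (213,222,245,252): print(c,g[158:168,c],g[190:205,c])
w=snapshot("wrist"); save(w,"w2.png"); save(p,"t2.png")
```

```text
t 17.73 tcp [453.5  64.6 196.1] pushyaw -1.577 tilt [ 0.002 -0.    -1.   ] F [ 0.2 -0.2  0.8]
shift tool [-16.6  -2.4   0.1] roll deg -90.33
[121 120 120 119 119 122 124 111  78  87  97 101 101  98 101 102  99 100
 101 100  99  97  97  96 100 100 101  96 100 100 101 100 102 100  98  93
  97  98  99  98 100  98 100 101  98 100  98  99  99 100  99  93  81  89
 122 120 122 123]
112.93291653696505 -10.126548759598936
168 [121 119 119 118 118 106  62] [ 96  99  96  97  98  89  87 104]
172 [120 119 119 122 124 111  78] [ 98  99  99 100  99  93  81  89]
180 [118 120 120 121 112  83  76] [101 101  98 101 102  97  80  88]
213 [119 123 122 120 120 118  91  81  81  84] [ 93  90  92  91  93  89  86  54  76  87 118 122 119 123 122]
222 [121 119 118 121 121 121  84  88  94  95] [103 101 101 101 102 104  87  52  23  24  76 119 119 122 121]
245 [122 119  87 120 118  96  91  96  92  95] [102  96  98 100 100 100  89  22  10  14 117 121 120 123 120]
252 [119 122 100 119 121  81  94  92  97  95] [ 99  96 102 101 105 104  82  28  30  24 116 121 119 120 118]
```

```bash
cat >> h.py <<'E'
def fit2(p,x0=(669,50,0.)):
    """row/col subpixel edges of block near home: full silhouette intensity matching with rendered 3-level model"""
    g=p["color"][155:206,203:263].astype(float); sat=cv2.cvtColor(p["color"],cv2.COLOR_RGB2HSV)[155:206,203:263,1].astype(float)
    S=6
    def model(v):
        C,s=np.cos(v[2]),np.sin(v[2])
        q=lambda a,b,z:topx(p,[v[0]+C*a-s*b,v[1]+s*a+C*b,z])
        P=np.float32([q(a,b,z) for a in(-46,46) for b in(-60,60) for z in(0,68)])
        T=np.float32([q(a,b,68) for a,b in((-46,-60),(46,-60),(46,60),(-46,60))])
        A=np.zeros((51*S,60*S),np.float32)
        f=lambda Q:np.round((Q-[203,155]+.5)*S*16-8).astype(np.int32)
        cv2.fillConvexPoly(A,f(cv2.convexHull(P).reshape(-1,2)),.5,shift=4); cv2.fillConvexPoly(A,f(T),1,shift=4)
        return cv2.resize(A,(60,51),interpolation=cv2.INTER_AREA)
    b=g[:,:,2]; bg=np.median(b[-3:]) 
    r=g[:,:,0]-g[:,:,2]            # orange-ness: bench ~const, top face high
    top=np.median(r[15:30,12:18]); bench=np.median(r[-3:])
    I=np.clip((r-bench)/(top-bench),0,1.2)
    def cost(v):
        M=model(v); D=I-np.where(M>=.5,2*M-1,0); D=np.clip(np.abs(D),0,.6)
        D[16:34,14:46]=0
        return (D**2).sum()
    best=None
    for k in range(3):
        x=np.array(x0,float) if best is None else best.x
        best=minimize(cost,x,method="Nelder-Mead",options=dict(initial_simplex=np.array([x,x+[6,0,0],x+[0,6,0],x+[0,0,.05]]),xatol=.02))
    print("clock",np.round(best.x,3),"cost",round(best.fun,2),"rail frame",np.round(best.x-[672,49.5,.002],3)); return best.x
E
python3 - <<'E'
from h import *
p=snapshot("top"); v=fit2(p); fit2(p,(665,54,-.03))
q=cv2.resize(p["color"][150:210,190:275],None,fx=9,fy=9,interpolation=cv2.INTER_CUBIC)
C,s=np.cos(v[2]),np.sin(v[2])
T=[(topx(p,[v[0]+C*a-s*b,v[1]+s*a+C*b,68])-[190,150]+.5)*9 for a,b in((-46,-60),(46,-60),(46,60),(-46,60))]
cv2.polylines(q,[np.int32(T)],True,(0,255,0),1); cv2.imwrite("pics/q1.png",q[:,:,::-1])
E
```

```text
clock [ 6.69055e+02  4.58170e+01 -2.00000e-03] cost 27.2 rail frame [-2.945 -3.683 -0.004]
clock [ 6.69107e+02  4.58040e+01 -1.00000e-03] cost 27.14 rail frame [-2.893e+00 -3.696e+00 -3.000e-03]
```

View pics/q1.png

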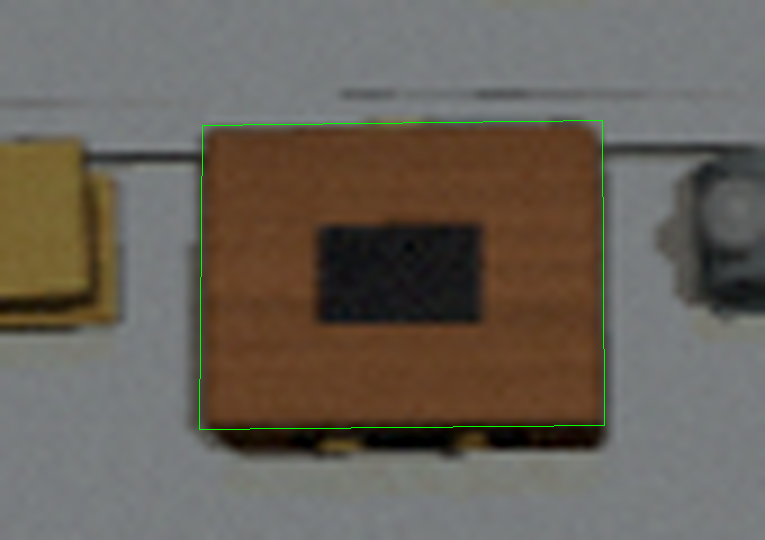

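Run:
```python
from h import *
p=snapshot("top")
f=lambda x,y:[190+x/9-.5,150+y/9-.5]
print("rear bottom corners",tow(p,f(604,446))[:2], "carriage base R",tow(p,f(119,322))[:2])
print("rail ends z14",tow(p,[154.3,167.5],12)[:2],tow(p,[315.2,165.5],12)[:2])
print("top L/R z68",tow(p,f(202,280),68)[:2],tow(p,f(604,280),68)[:2])
sc=snapshot("scene")
for t in("clock","bell_clock","carriage_clock"): print(t,[np.round(tow(sc,d["location"])[:2]) for d in place_of(sc,t)[:4]])
q=cv2.resize(sc["color"][130:250,220:340],None,fx=5,fy=5,interpolation=cv2.INTER_CUBIC)
for (x,y) in((669,45.7),(672,49.5)):
    P=np.int32([(topx(sc,[x+a,y+b,0])-[220,130]+.5)*5 for a,b in((-46,-60),(46,-60),(46,60),(-46,60))])
    cv2.polylines(q,[P],True,(0,255,0) if y<48 else (255,0,255),1)
P=np.int32([(topx(sc,[718,49.5+b,0])-[220,130]+.5)*5 for b in(-230,0,230)]); cv2.polylines(q,[P],False,(0,255,255),1)
cv2.imwrite("pics/s2.png",q[:,:,::-1])
```

```text
rear bottom corners [624.97387146 -12.58159435] carriage base R [666.57407856 141.46548832]
rail ends z14 [717.78378964 278.5903722 ] [ 717.43529867 -179.97424634]
top L/R z68 [668.02455443 105.6341243 ] [666.49325119 -14.34398838]
clock [array([ 467., -495.]), array([666.,  43.]), array([845., -29.]), array([459., 437.])]
bell_clock [array([678., -61.])]
carriage_clock [array([692., 156.])]
```

View pics/s2.png

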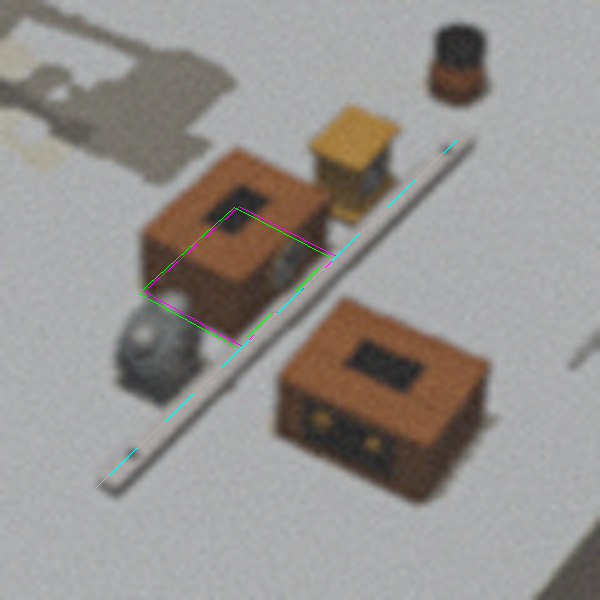

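Scene crop: the clock (top centre at about (235,215)) stands between the carriage clock and the bell clock, with its dial side just off the rail. The measurements put it about 3 mm right of the middle, so I nudge it back from its right side.

>>> carry_out(steps=[[-20,40,0,0,-1],[-20,40,0,0,-1],[-20,40,0,0,-1],[-20,40,0,0,-1],[-17,38,0,-0.3,-1],[0,0,0,0,-1],[0,0,0,0,-1]])

```text
time_s: 19.0
ee_pos: [650.3, -32.2, 195.0]
tcp_rot: [-2.22, -2.222, 0.001]
contact_force: [0.1, 1.0, 0.4]
grip_width: 0.2
grasp_force: 0.0
```

>>> carry_out(steps=[[0,0,45,0,-1],[0,0,45,0,-1],[0,0,45,0,-1],[0,0,30,0,-1],[0,0,14,0,-1],[0,0,0,0,-1],[2,0,0,0,-1],[2,0,0,0,-1],[0,0,0,0,-1]])

```text
time_s: 20.12
ee_pos: [651.2, -28.5, 17.5]
tcp_rot: [2.219, 2.222, 0.002]
contact_force: [1.1, -0.2, -0.5]
grip_width: 0.3
grasp_force: 0.0
```

>>> carry_out(steps=[[1,0,0,0,-1],[1,0,0,0,-1],[1,0,0,0,-1],[0,0,0,0,-1]])

```text
time_s: 20.62
ee_pos: [650.6, -25.6, 16.4]
tcp_rot: [-2.22, -2.222, 0.0]
contact_force: [-0.3, 0.5, -1.3]
grip_width: 0.4
grasp_force: 0.0
```

>>> carry_out(steps=[[1,0,0,0,-1],[0.7,0,0,0,-1],[0,0,0,0,-1]])

```text
time_s: 21.0
ee_pos: [650.6, -24.3, 16.4]
tcp_rot: [2.221, 2.222, -0.001]
contact_force: [-0.5, -1.7, -0.3]
grip_width: 0.7
grasp_force: 0.9
```

>>> carry_out(steps=[[0.7,0,0,0,-1],[0.7,0,0,0,-1],[0,0,0,0,-1]])

```text
time_s: 21.38
ee_pos: [650.6, -22.6, 16.4]
tcp_rot: [2.221, 2.222, -0.0]
contact_force: [0.5, -2.2, 0.5]
grip_width: 0.3
grasp_force: 0.8
```

>>> carry_out(steps=[[0.7,0,0,0,-1],[0.8,0,0,0,-1],[0,0,0,0,-1]])

```text
time_s: 21.75
ee_pos: [650.6, -20.9, 16.4]
tcp_rot: [-2.22, -2.222, -0.0]
contact_force: [0.1, -1.2, -0.5]
grip_width: 0.5
grasp_force: 0.6
```

>>> carry_out(steps=[[-5,0,0,0,-1],[-4,0,0,0,-1],[0,0,-50,0,-1],[0,0,-50,0,-1],[0,-40,-50,0,1],[16,-50,-30,-10,1]])

```text
time_s: 22.5
ee_pos: [561.6, -14.8, 198.2]
tcp_rot: [2.014, 2.408, 0.003]
contact_force: [0.5, 0.5, -0.3]
grip_width: 17.0
grasp_force: 0.0
```

>>> carry_out(steps=[[16,-50,0,-10,1],[16,-50,0,-10,1],[0,0,0,-10,1],[0,0,0,-10,1],[0,0,0,-10,1],[0,0,0,-10,1],[0,0,0,-10,1],[0,0,0,-10,1],[0,0,0,0,1]])

```text
time_s: 23.62
ee_pos: [457.1, -9.3, 195.4]
tcp_rot: [0.001, 3.141, 0.0]
contact_force: [0.5, 0.3, -0.3]
grip_width: 87.9
grasp_force: 0.0
```

Run:
```python
from h import *
p=snapshot("top"); v=fit2(p,(669,49,0)); fit2(p,(667,46,.02))
goto(595,49.5,15,.002)
```

```text
clock [ 6.6958e+02  5.0536e+01 -1.0000e-02] cost 24.65 rail frame [-2.42   1.036 -0.012]
clock [ 6.69579e+02  5.04980e+01 -1.10000e-02] cost 24.59 rail frame [-2.421  0.998 -0.013]
t 23.68 tcp [457.1  -9.3 195.4] pushyaw -0.003 tilt [ 0.  0. -1.] F [-0.7  0.2 -0.5]
shift tool [-137.6   59.2  180.5] roll deg -0.28
```

>>> carry_out(steps=[[-25,30,0,-0.3,1],[-25,29,0,0,1],[-20,0,45,0,1],[-20,0,45,0,1],[-20,0,45,0,1],[-12,0,30,0,1],[-10,0,13,0,1],[0,0,0,0,1],[0,0,0,0,1]])

```text
time_s: 24.8
ee_pos: [589.7, 50.5, 19.1]
tcp_rot: [-0.008, 3.139, 0.0]
contact_force: [0.6, -0.7, -0.9]
grip_width: 87.7
grasp_force: 0.0
```

Run:
```python
from h import *
goto(609,49.8,15,.002)
```

```text
t 24.8 tcp [589.7  50.5  19.1] pushyaw 0.005 tilt [ 0.003  0.    -1.   ] F [ 0.6 -0.7 -0.9]
shift tool [-19.3  -0.8   4.2] roll deg 0.19
```

>>> carry_out(steps=[[-6,0,2,0.2,1],[-6,0,0,0,1],[-4,0,0,0,1],[-2,0,0,0,1],[-1,0,0,0,1],[-1,0,0,0,1],[0,0,0,0,1]])

```text
time_s: 25.68
ee_pos: [608.9, 50.5, 15.2]
tcp_rot: [0.004, -3.142, 0.0]
contact_force: [0.6, 0.4, 0.3]
grip_width: 88.2
grasp_force: 0.0
```

>>> carry_out(steps=[[-1,0,0,0,1],[-1,0,0,0,1],[0,0,0,0,1]])

```text
time_s: 26.05
ee_pos: [611.0, 50.5, 15.3]
tcp_rot: [-0.004, 3.142, -0.0]
contact_force: [0.4, 0.6, -0.4]
grip_width: 87.7
grasp_force: 0.0
```

>>> carry_out(steps=[[-1,0,0,0,1],[-1,0,0,0,1],[0,0,0,0,1]])

```text
time_s: 26.42
ee_pos: [612.8, 50.4, 15.2]
tcp_rot: [0.004, -3.141, 0.0]
contact_force: [-1.0, 0.2, 0.4]
grip_width: 87.8
grasp_force: 0.5
```

>>> carry_out(steps=[[-1,0,0,0,1],[-1,0,0,0,1],[0,0,0,0,1]])

```text
time_s: 26.8
ee_pos: [614.9, 50.5, 15.2]
tcp_rot: [0.004, -3.141, 0.0]
contact_force: [-2.8, -0.6, 1.4]
grip_width: 87.5
grasp_force: 1.2
```

>>> carry_out(steps=[[-1,0,0,0,1],[-0.5,0,0,0,1],[0,0,0,0,1]])

```text
time_s: 27.18
ee_pos: [614.9, 50.5, 15.3]
tcp_rot: [0.004, -3.138, 0.0]
contact_force: [-10.1, -0.5, 5.5]
grip_width: 87.6
grasp_force: 4.8
```

>>> carry_out(steps=[[-0.7,0,0,0,1],[-0.5,0,0,0,1],[0,0,0,0,1],[0,0,0,0,1]])

```text
time_s: 27.68
ee_pos: [614.8, 50.5, 15.3]
tcp_rot: [0.004, -3.135, 0.0]
contact_force: [-15.4, -0.8, 8.5]
grip_width: 87.8
grasp_force: 7.9
```

>>> carry_out(steps=[[2,0,0,0,1],[5,0,0,0,1],[20,0,0,0,1],[30,0,-30,0,1],[30,0,-50,0,1],[30,0,-50,0,1],[30,0,-50,0,1],[15,0,0,0,1],[0,0,0,0,1]])

```text
time_s: 28.8
ee_pos: [455.7, 50.3, 196.3]
tcp_rot: [-0.004, 3.138, 0.0]
contact_force: [-0.0, -0.1, -0.2]
grip_width: 88.2
grasp_force: 0.0
```

Run:
```python
from h import *
p=snapshot("top"); v=fit2(p,(671,49,0)); fit2(p,(669,52,.01))
q=p["color"][140:215,150:320]; q=cv2.resize(q,None,fx=4.7,fy=4.7,interpolation=cv2.INTER_CUBIC); cv2.imwrite("pics/f.png",q[:,:,::-1])
```

```text
clock [6.71091e+02 5.11310e+01 1.10000e-02] cost 29.96 rail frame [-0.909  1.631  0.009]
clock [6.70996e+02 5.11290e+01 1.20000e-02] cost 29.85 rail frame [-1.004  1.629  0.01 ]
```

View pics/f.png

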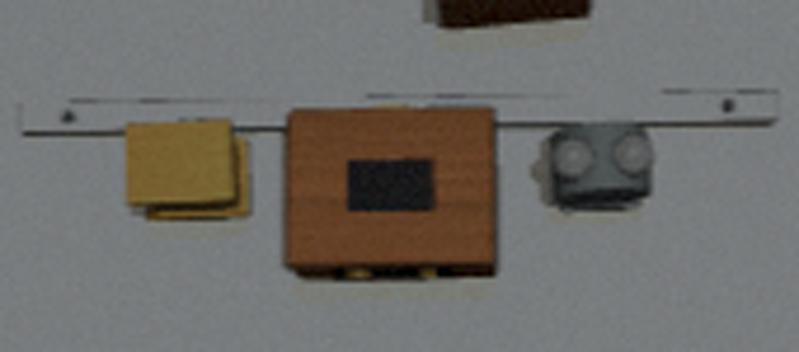

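Crop: the clock's centre is at about (391,187), between the carriage clock (180,165) and the bell clock (600,165). Its front edge is parallel to the rail. The push stalled solidly at 15 N on the rail, and the hand is clear.

```bash
python3 -c "
from station import *
print(hand_in())"
```

```text
the job is handed in; nothing more can be done
None
```

The clock is handed in, pushed up against the rail between the two small clocks, about 1.6 mm left of the gap's middle and within about 0.01 rad of square by the camera, with the hand clear of everything.

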